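Serve a seeded roll with tongs

TASK

Slide the white side plate across the table, without lifting or tipping it, until it sits wholly on the green mat. Then take the tongs, close them on the dark seeded roll without touching the bread with your fingers, lift it off the board and hold it still over the plate, clear above the rim: the program finishes while still holding it there, nothing is put down. Leave the other rolls and the pickle jar where they stand.

Things in the scene. Friction and masses are not known exactly. Their poses are not given: they have to be found in the camera images.
- plate: loose round white plate, 170 mm across the rim, 28 mm high, about 0.3 kg, slides on the steel table; origin at the centre of its underside; z up
- mat: square green place mat with a pale border line, 250 x 250 mm, flat on the table (1 mm, does not hinder sliding, does not move); origin at its centre, x and y along its edges
- tongs_grip (a point): spring tongs, steel with black rubber grips, lying on their side, 235 mm long, 34 mm high, 0.12 kg. Point midway between the grips, half-way up (17 mm above the table). x runs level along the tongs from the closed bow end (106 mm behind the point) to the open heads, y from arm to arm, z up. Sprung open, the grips measure 59 mm over their outsides here (flats 80 mm long)
- tongs_heads (a point): point midway between the two heads of the tongs, 114 mm ahead of tongs_grip on the same axis, same axes. Heads: cupped pads 44 mm long, 34 mm high, 88 mm free between them when sprung open
- tongs_left (a joint): closing angle of the left arm about the bow: 0 sprung open, 0.2 heads nearly touching, about 0.07 each arm on a roll 60 mm wide. Squeezing the grips by 1 mm closes the heads about 2.2 mm; it takes about 6 N on each grip to start and 8 N at 60 mm; released, they spring open
- tongs_right (a joint): the same for the right arm
- brown_roll_center (a point): the dark brown round roll with pale seeds on top, 60 mm across, 48 mm high, 55 g, loose on the board; point at its centre, half-way up (24 mm above the board's top)
- white_roll_a_center (a point): a golden crusty roll, same size, on the board beside the brown one (centres about 120 mm or more apart, in any order); point at its centre; leave it
- white_roll_b_center (a point): the other golden crusty roll, same size; point at its centre; leave it
- board: fixed wooden chopping board, 170 mm along its x, 360 mm along its y, 18 mm thick; origin at the centre of its underside
- pickle_jar: amber pickle jar with a brass lid, 68 mm across, 95 mm high, standing beyond the mat; origin at the centre of its underside; leave it
Not all that is in view belongs to the job. Of the things that look like the plate, the larger one is meant. Leave any purple look-alike of the part that bears brown_roll_center alone.

How it is judged:
By the outcome, as a careful person would: the job done as asked, in the order asked, and still so for the second after the job is handed in, while the arm keeps its last pose, push and grip.
It also fails if it takes over 64 s, if anything falls off the work surface, if the arm or the gripper's body presses on something with over 40 N, if the wrist force passes 120 N, or if a joint passes its speed limit or range.

ROBOT

A 7-joint arm with a two-finger parallel gripper is mounted at the origin on the work surface. World frame = base frame: x ahead of the robot, y to its left, z up, the work surface at z = 0. Lengths are in m, angles in rad, forces in N, time in s.
With the tool pointing down it reaches from about 0.425 to 1.025 m from the base axis. Payload 3.6 kg.
Tool frame: the origin (TCP) lies midway between the tips of the shut fingers; the grasp point (between the pads) lies bot.pinch_z behind it (bot.pinch_z is the distance from the TCP to the grasp point, in m); z points along the fingers, y is the direction in which the jaws open and shut (so a half turn about z gives the same grasp; the last joint's range is limited). The gripper opens to 85 mm and grips with 20 to 120 N. Pads are 22 mm wide; open, the fingers measure 114 mm over their backs; the gripper's body (76 mm by 85 mm) begins 54 mm behind the grasp point. The pads swing forward as they close: fully open they stand 13 mm farther back than shut.
Start: joints at [-1.258, 0.591, 0.048, 1.609, -0.033, 0.943, -0.034], TCP at [0.287, 0.666, 0.231] pointing down, gripper open.
Joint ranges: [-2.69, 2.69], [-0.47, 2.24], [-1.27, 1.36], [0.19, 2.51], [-1.53, 4.68], [0.08, 2.07], [-3.09, 3.09]. Speed limits (rad/s): [2.57, 2.57, 3.14, 3.14, 3.14, 3.14, 3.14].

INTERFACE

Orientations are given as a unit quaternion [x, y, z, w].
In Python, from workcell import readout, grab_frame, camera_info, bot, spotter gives the robot as it stands.
- The arm moves only by the tool send_rows, never from a script. Its arguments are lists of equal length, an entry for each row: "claw": the opening, from 0 (shut) to 1 (fully open); "dp": the shift along the tool's x, y, z in m, a list of three; "angular": the turn, a rotation vector about the tool's x, y, z in degrees, a list of three. A call has 1 to 20 rows; each row is the pose to reach, as a shift and turn from the pose commanded when the call began, along the tool's axes at that moment; what a row does not reach only later rows make up. A row lasts 1/8 s, in which the tool goes at most 62.5 mm and 10.7 degrees, less where a joint would pass 70% of its speed; a pose out of reach is approached as far as the arm can. A call with a gripper value outside its range is refused whole. The fingers move at their own pace and stop on an object; "grip_force" is the grip in N (left out, the last holds). Time passes only in rows, so rows that repeat a pose let the fingers close. It gives the time, the measured TCP pose, the force and the opening at its end, in the units of the state.
- readout.get_state(): the state, without advancing time (a new reading comes with each control period).
- grab_frame(name): name is "scene" or "top" or "wrist"; returns the picture (420x560x3 uint8, red, green, blue); there is no depth.
- camera_info(name): a dict with "fx", "fy", "cx", "cy" (pixels), "R" (3x3) and "t" (3): a world point X has camera coordinates R X + t; the wrist camera has in their place "T_tool_cam" (4x4, takes a point from camera to tool coordinates, whose origin is the TCP and whose axes are the flange's). Camera axes: x right, y down, z forward; pixel columns grow to the right and rows downward; lengths in m; the calibration is good to about 2 mm. A picture is of the moment at which its call begins: read the wrist's pose just before it. camera_info takes no time and is no camera call.
- bot.sign_off(): hands the job in, once; it reports no verdict.
Trained networks look in the newest picture that a camera, given by its name, has taken for a name from the list of things; names that differ only in an ending like _2 or _b are one class to them, and where a whole thing is asked for, a point or a joint stands for the part that bears it (a point fixed in the world has none). Each returns a list of dicts, best first, with "confidence" (0 to 1); they miss things now and then, are a little off and sometimes report something else, mostly with a low value. They report only what shows in the picture. A call takes as long as a camera call. They do not tell look-alikes from the thing itself.
- spotter.recognise(thing, camera): "position" ([column, row] in pixels, amid what is visible of it).
- spotter.silhouettes(thing, camera): "region" (420x560 bool, what is visible of it) and "position" ([column, row] in pixels, amid what is visible of it).
The state is a dict: "time_s": time; "joint_pos": joint angles; "qvel": joint speeds; "joint_efforts": joint torques, N m; "ee_pos": TCP position; "tcp_rot": TCP orientation; "force": force on the tool from outside, world axes, zero at the start; "moment": the same for the moment, N m; "finger_gap": finger opening in m.
Only numpy, scipy, OpenCV 4.12 (cv2) and the standard library are available. Lean on these libraries where they do the work, as an engineer would, in place of code of your own. Each camera call takes 0.05 s, during which the arm holds its last target.

## Working session

There is one attempt and no reset: what is moved stays moved. The work goes in short steps, Python scripts to look and compute and a tool call to move; the robot and the scene stay as the last step left them, time stands still between calls to the robot, and variables do not carry over. Pictures are saved under pics/ and viewed, and the job is handed in when it is done.

Besides the shell and the picture viewer there is one more tool, called after "Request:" as name(argument=value, ...) on one line, values as JSON. send_rows: Moves the arm, as the interface text tells. Its arguments: {"type":"object","properties":{"claw":{"type":"array","items":{"type":"number"}},"dp":{"type":"array","items":{"type":"array","items":{"type":"number"}}},"angular":{"type":"array","items":{"type":"array","items":{"type":"number"}}},"grip_force":{"type":"number"}},"required":["claw","dp","angular"]}

```bash
ls; mkdir -p pics
cat > h.py <<'E'
import numpy as np, cv2
from workcell import readout, grab_frame, camera_info, bot, spotter
def save(n,im): cv2.imwrite('pics/'+n+'.png', im[:,:,::-1])
def ray(px,name,z):
    c=camera_info(name);R=np.array(c['R']);t=np.array(c['t'])
    d=R.T@np.array([(px[0]-c['cx'])/c['fx'],(px[1]-c['cy'])/c['fy'],1]);o=-R.T@t
    return o+d*(z-o[2])/d[2]
def proj(X,name):
    c=camera_info(name);p=np.array(c['R'])@np.array(X)+np.array(c['t'])
    return np.array([c['fx']*p[0]/p[2]+c['cx'],c['fy']*p[1]/p[2]+c['cy']])
E
python3 - <<'E'
from h import *
save('s0',grab_frame('scene'));save('t0',grab_frame('top'))
for n in ('scene','top'):
    c=camera_info(n);print(n,c['fx'],-np.array(c['R']).T@np.array(c['t']))
s=readout.get_state();print(s, bot.pinch_z)
E
```

```text
pics
scene 410.73884885319814 [ 1.21064044 -0.15746074  0.99224836]
top 461.47914172248 [ 0.3627901  -0.00529923  1.145048  ]
{'time_s': 0.1, 'joint_pos': array([-1.25749442,  0.59206507,  0.04828006,  1.60974524, -0.03330852,
        0.94270846, -0.03372316]), 'qvel': array([-1.42738069e-03, -1.50088460e-03, -7.09802097e-04, -3.14477760e-03,
       -5.61154188e-05,  1.99450320e-03,  4.88720381e-04]), 'joint_efforts': array([ 4.23430698e-03, -5.50004482e+01,  1.55301489e+00, -1.98825592e+01,
        9.71930916e-03,  3.81542923e-03, -1.69275058e-06]), 'ee_pos': array([0.28653209, 0.66512675, 0.23020826]), 'tcp_rot': array([ 2.01966514e-01,  9.79391853e-01, -1.04795339e-03, -1.65112411e-04]), 'force': array([ 0.27205978, -0.8600278 , -0.39301535]), 'moment': array([-0.05706425,  0.01226781, -0.02247498]), 'finger_gap': 0.0854171447100855} 0.0187
```

View pics/s0.png

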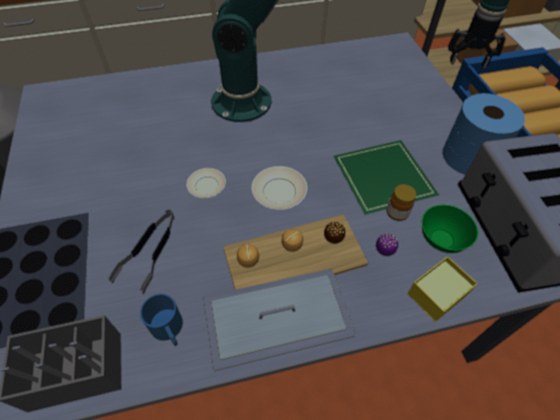

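View pics/t0.png

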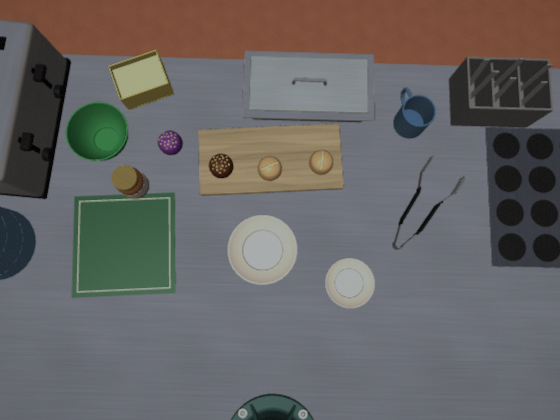

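The top view shows the large plate at (263,250), the mat at (124,245), and the brown roll at (221,166). The tongs' bow is at (398,245), with the heads toward (432,160) and (462,180). The jar is at (130,182), close to the mat's far edge.

Run:
```python
from h import *
grab_frame('top')
def sil(n,z,ch=0):
    for d in spotter.silhouettes(n,'top'):
        m=d['region'].astype(np.uint8); 
        ys,xs=np.nonzero(m); p=[xs.mean(),ys.mean()]
        cs,_=cv2.findContours(m,cv2.RETR_EXTERNAL,cv2.CHAIN_APPROX_NONE);c=max(cs,key=cv2.contourArea)
        r=cv2.minAreaRect(c)
        bx=[ray(q,'top',z)[:2].round(4).tolist() for q in cv2.boxPoints(r)]
        print(n,round(d['confidence'],2),np.round(p,1),ray(p,'top',z)[:2].round(4),'rectc',ray(r[0],'top',z)[:2].round(4),bx)
        np.save('pics/m_%s_%d.npy'%(n,int(p[0])),m)
sil('plate',.028);sil('mat',.001);sil('tongs_grip',.017);sil('brown_roll_center',.042);sil('white_roll_a_center',.042);sil('board',.018);sil('pickle_jar',.05)
for n in ('tongs_grip','tongs_heads'):
  for d in spotter.recognise(n,'top'): print(n,d['confidence'],d['position'],ray(d['position'],'top',.017))
print(readout.get_state()['time_s'])
```

```text
plate 0.89 [349.1 282.4] [ 0.3742 -0.176 ] rectc [ 0.3738 -0.1758] [[0.3722, -0.0953], [0.4542, -0.1758], [0.3755, -0.2565], [0.2953, -0.1757]]
plate 0.69 [261.4 249.2] [0.449  0.0365] rectc [0.4493 0.0368] [[0.483, 0.1485], [0.5619, 0.002], [0.4158, -0.0743], [0.3403, 0.0704]]
mat 0.75 [123.3 244.7] [0.4548 0.378 ] rectc [0.4565 0.3789] [[0.584, 0.5182], [0.5903, 0.2589], [0.333, 0.2438], [0.328, 0.4942]]
tongs_grip 0.61 [422.  206.2] [ 0.5659 -0.3602] rectc [ 0.5771 -0.3343] [[0.4631, -0.2806], [0.7039, -0.3606], [0.6951, -0.3897], [0.4547, -0.3088]]
brown_roll_center 0.97 [220.1 165. ] [0.6522 0.1433] rectc [0.6523 0.1435] [[0.6819, 0.1743], [0.6835, 0.1153], [0.6228, 0.1129], [0.6214, 0.1714]]
brown_roll_center 0.92 [169.5 142.1] [0.7073 0.2704] rectc [0.7075 0.2703] [[0.7376, 0.3005], [0.7391, 0.2438], [0.6777, 0.2403], [0.6762, 0.2966]]
brown_roll_center 0.2 [261.6 249.1] [0.4483 0.0356] rectc [0.4482 0.0362] [[0.4815, 0.1466], [0.5594, 0.0019], [0.4152, -0.0735], [0.3406, 0.0695]]
white_roll_a_center 0.75 [320.1 161.6] [ 0.6672 -0.1024] rectc [ 0.6674 -0.1022] [[0.6961, -0.0746], [0.6975, -0.1292], [0.639, -0.1295], [0.6376, -0.0754]]
white_roll_a_center 0.56 [261.3 248.8] [0.449  0.0363] rectc [0.4485 0.037 ] [[0.4459, 0.1536], [0.5674, 0.0404], [0.451, -0.0802], [0.3335, 0.0336]]
board 0.74 [269.5 157.8] [0.6804 0.0232] rectc [0.678  0.0217] [[0.7509, 0.2107], [0.7779, -0.157], [0.6061, -0.1646], [0.5811, 0.1948]]
pickle_jar 0.87 [129.7 181.1] [0.6047 0.3578] rectc [0.6045 0.3578] [[0.6007, 0.4139], [0.6589, 0.3815], [0.6084, 0.3016], [0.551, 0.3345]]
tongs_grip 0.87 [408.3, 205.2] [ 0.56764456 -0.32592932  0.017     ]
tongs_heads 0.71 [407.1, 206.8] [ 0.56352098 -0.32283582  0.017     ]
tongs_heads 0.64 [415.6, 198.9] [ 0.58408579 -0.34462054  0.017     ]
0.6
```

Run:
```python
from h import *
im=grab_frame('top')
c=im[140:265,375:485]; save('tz',cv2.resize(c,None,fx=5,fy=5,interpolation=cv2.INTER_CUBIC)[:600])
hsv=cv2.cvtColor(im,cv2.COLOR_RGB2HSV)
g=((hsv[...,0]>55)&(hsv[...,0]<90)&(hsv[...,1]>90)).astype(np.uint8); g[:190]=0
g=cv2.morphologyEx(g,cv2.MORPH_CLOSE,np.ones((7,7)))
cs,_=cv2.findContours(g,0,1);k=max(cs,key=cv2.contourArea)
r=cv2.minAreaRect(k);print('mat',r,ray(r[0],'top',0.001),[ray(q,'top',.001)[:2].round(3).tolist() for q in cv2.boxPoints(r)])
w=((hsv[...,1]<70)&(hsv[...,2]>130)).astype(np.uint8); w[:205]=0
cs,_=cv2.findContours(w,0,1)
for k in sorted(cs,key=cv2.contourArea)[-2:]:
    e=cv2.fitEllipse(k);print(e,ray(e[0],'top',.028), e[1][0]/461.5*1.12)
```

```text
mat ((123.03514099121094, 234.97535705566406), (80.73900604248047, 101.8520736694336), 88.63607025146484) [0.47885618 0.380487   0.001     ] [[0.574, 0.517], [0.587, 0.264], [0.386, 0.247], [0.375, 0.494]]
((349.61688232421875, 282.91876220703125), (49.21994400024414, 50.354652404785156), 155.9833221435547) [ 0.37287219 -0.17725033  0.028     ] 0.11945035163656217
((261.94073486328125, 249.48008728027344), (69.50675201416016, 69.9895248413086), 49.7783203125) [0.44843889 0.03518189 0.028     ] 0.16868377520229552
```

View pics/tz.png

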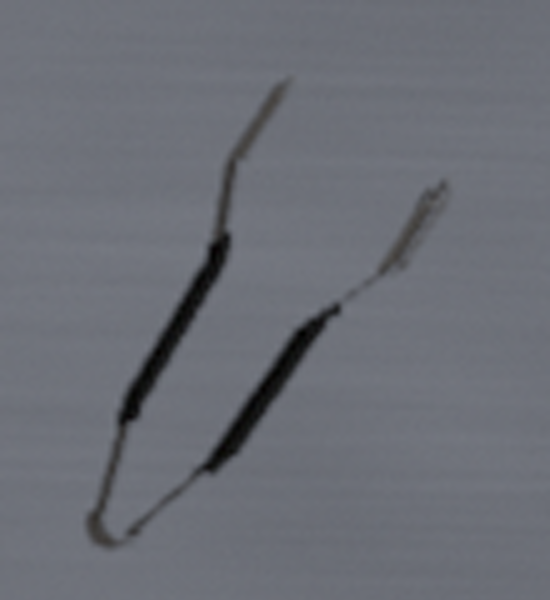

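```bash
cat >> h.py <<'E'
from scipy.spatial.transform import Rotation as Ro
def rel(p,yaw,s=None):
    """world TCP pos, yaw(deg) of tool y, tool down -> dp,angular rel to present"""
    s=s or readout.get_state(); R0=Ro.from_quat(s['tcp_rot']); a=np.radians(yaw)
    y=np.array([np.cos(a),np.sin(a),0]);z=np.array([0,0,-1.]);x=np.cross(y,z)
    R1=Ro.from_matrix(np.c_[x,y,z])
    return R0.inv().apply(np.array(p)-s['ee_pos']).round(4), np.degrees((R0.inv()*R1).as_rotvec()).round(2)
E
python3 - <<'E'
from h import *
for p,y in [((.287,.666,.23),66.7),((.4,.35,.23),30),((.449,-.08,.2),0),((.449,-.08,.03),0)]: print(p,*rel(p,y))
q=lambda u,v:(375+u/5,140+v/5)
for z in (.017,.03):
  for n,p in dict(gl=(174,328),gr=(271,388),hl=(261,120),hr=(413,228),bow=(105,535)).items(): print(z,n,ray(q(*p),'top',z)[:2].round(4))
print(ray((124.5,245),'top',.001), camera_info('wrist'))
E
```

```text
(0.287, 0.666, 0.23) [-0.0001  0.0002  0.0013] [ 0.    0.   -0.01]
(0.4, 0.35, 0.23) [-0.2289 -0.2453  0.0013] [ 0.    0.   36.69]
(0.449, -0.08, 0.2) [-0.444  -0.6208  0.0313] [ 0.    0.   66.69]
(0.449, -0.08, 0.03) [-0.444  -0.6208  0.2013] [ 0.    0.   66.69]
0.017 gl [ 0.5667 -0.3297]
0.017 gr [ 0.5376 -0.3775]
0.017 hl [ 0.6748 -0.3763]
0.017 hr [ 0.6207 -0.4517]
0.017 bow [ 0.4626 -0.2933]
0.03 gl [ 0.5644 -0.3259]
0.03 gr [ 0.5356 -0.3732]
0.03 hl [ 0.6712 -0.372 ]
0.03 hr [ 0.6178 -0.4466]
0.03 bow [ 0.4614 -0.29  ]
[0.45413904 0.37501033 0.001     ] {'fx': 375.6045577691156, 'fy': 375.6045577691156, 'cx': 271.93024142787317, 'cy': 209.75118904177359, 'T_tool_cam': array([[ 2.58953958e-04, -9.59972821e-01, -2.80093049e-01,
         7.07464497e-02],
       [ 9.99999816e-01,  4.02022900e-04, -4.53339157e-04,
         1.17694896e-03],
       [ 5.47797089e-04, -2.80092880e-01,  9.59972749e-01,
        -1.43500013e-01],
       [ 0.00000000e+00,  0.00000000e+00,  0.00000000e+00,
         1.00000000e+00]])}
```

Request:
send_rows(claw=[1,1,1,1,1,1,1,1,1,1,1,1,1,1,1,1,1,1], dp=[[-0.038,-0.041,0],[-0.076,-0.082,0],[-0.114,-0.123,0],[-0.153,-0.164,0],[-0.19,-0.204,0],[-0.229,-0.245,0],[-0.256,-0.292,0],[-0.283,-0.339,0],[-0.31,-0.386,0],[-0.337,-0.433,0],[-0.364,-0.48,0],[-0.391,-0.527,0.01],[-0.418,-0.574,0.02],[-0.444,-0.621,0.03],[-0.444,-0.621,0.08],[-0.444,-0.621,0.13],[-0.444,-0.621,0.17],[-0.444,-0.621,0.19]], angular=[[0,0,6],[0,0,12],[0,0,18],[0,0,24],[0,0,30],[0,0,36],[0,0,40],[0,0,44],[0,0,48],[0,0,52],[0,0,56],[0,0,60],[0,0,64],[0,0,66.7],[0,0,66.7],[0,0,66.7],[0,0,66.7],[0,0,66.7]])

```text
time_s: 2.9
ee_pos: [0.4486, -0.0801, 0.0396]
tcp_rot: [0.707, 0.707, -0.0, -0.001]
force: [-0.2, 0.3, -0.0]
finger_gap: 0.0852
```

Run:
```python
from h import *
save('w1',grab_frame('wrist'));save('t1',grab_frame('top'))
for y in(-.065,):print(rel((.449,y,-.004),0))
```

```text
(array([0.0151, 0.0009, 0.0437]), array([-0.18, -0.05, -0.03]))
```

View pics/w1.png

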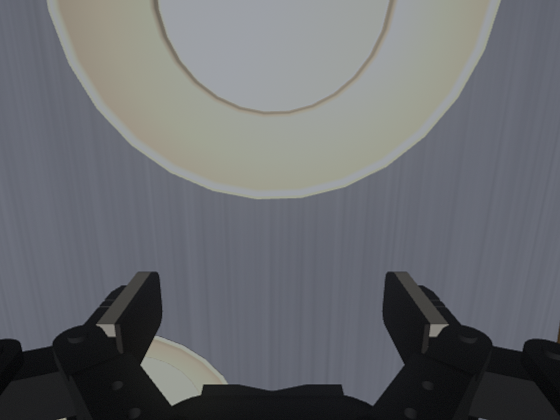

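View pics/t1.png

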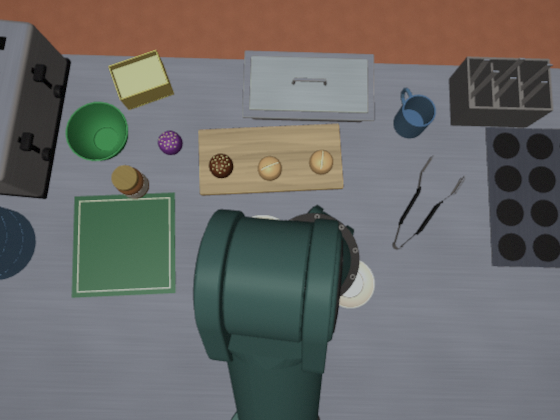

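Request:
send_rows(claw=[1,1,1], dp=[[0.008,0,0.025],[0.012,0,0.04],[0.012,0,0.044]], angular=[[0,0,0],[0,0,0],[0,0,0]])

```text
time_s: 3.38
ee_pos: [0.4496, -0.0678, -0.0024]
tcp_rot: [0.707, 0.707, 0.0, 0.0]
force: [0.3, 0.9, 0.4]
finger_gap: 0.0855
```

Request:
send_rows(claw=[1,1,1,1,1,1,1,1,1,1,1,1], dp=[[0.008,0,0],[0.016,0,0],[0.024,0,0],[0.034,0,0],[0.046,0,0],[0.06,0,0],[0.076,0,0],[0.092,0.0,0],[0.106,0.0,0],[0.116,0.0,0],[0.122,0,0],[0.124,0,0]], angular=[[0,0,0],[0,0,0],[0,0,0],[0,0,0],[0,0,0],[0,0,0],[0,0,0],[0,0,0],[0,0,0],[0,0,0],[0,0,0],[0,0,0]])

```text
time_s: 4.88
ee_pos: [0.4488, 0.056, -0.0027]
tcp_rot: [0.707, 0.707, -0.0, -0.0]
force: [0.1, -5.2, 3.2]
finger_gap: 0.0854
```

Run:
```python
from h import *
save('w2',grab_frame('wrist'));save('s2',grab_frame('scene'))
```

```text
(no output)
```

View pics/w2.png

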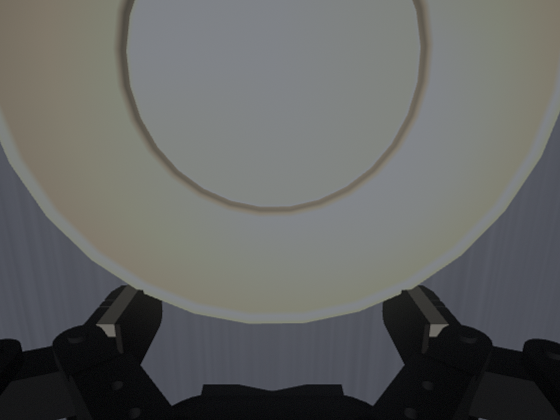

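View pics/s2.png

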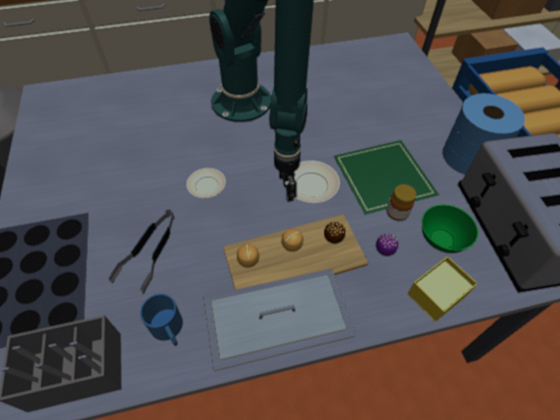

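```bash
cat >> h.py <<'E'
def wray(px,z,s=None):
    s=s or readout.get_state();c=camera_info('wrist');T=np.array(c['T_tool_cam']);R=Ro.from_quat(s['tcp_rot']).as_matrix()
    d=R@T[:3,:3]@np.array([(px[0]-c['cx'])/c['fx'],(px[1]-c['cy'])/c['fy'],1]);o=s['ee_pos']+R@T[:3,3]
    return o+d*(z-o[2])/d[2]
E
python3 - <<'E'
from h import *
p=wray((272,322),.028);print(p, p[1]+.085, rel((.454,.375-.085-(p[1]-readout.get_state()['ee_pos'][1]),-.002),0))
E
```

```text
[0.44953489 0.0549218  0.028     ] 0.13992179581354386 (array([ 0.2351,  0.0053, -0.0007]), array([-0.03, -0.01, -0.  ]))
```

Request:
send_rows(claw=[1,1,1,1,1,1,1,1,1,1,1,1,1,1,1,1,1,1], dp=[[0.008,0,0],[0.02,0.001,0],[0.034,0.001,0],[0.049,0.002,0],[0.065,0.002,0],[0.081,0.003,0],[0.097,0.003,0],[0.113,0.004,0],[0.129,0.004,0],[0.145,0.004,0],[0.161,0.005,0],[0.177,0.005,0],[0.193,0.005,0],[0.207,0.005,0],[0.219,0.005,0],[0.228,0.005,0],[0.233,0.005,0],[0.235,0.005,0]], angular=[[0,0,0],[0,0,0],[0,0,0],[0,0,0],[0,0,0],[0,0,0],[0,0,0],[0,0,0],[0,0,0],[0,0,0],[0,0,0],[0,0,0],[0,0,0],[0,0,0],[0,0,0],[0,0,0],[0,0,0],[0,0,0]])

```text
time_s: 7.22
ee_pos: [0.4538, 0.2909, -0.0028]
tcp_rot: [0.707, 0.707, -0.0, -0.0]
force: [-0.1, -3.8, 2.2]
finger_gap: 0.0855
```

Run:
```python
from h import *
save('w3',grab_frame('wrist'));save('s3',grab_frame('top'))
```

```text
(no output)
```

View pics/w3.png

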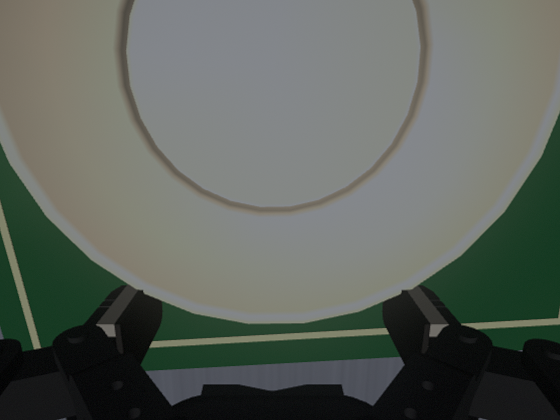

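View pics/s3.png

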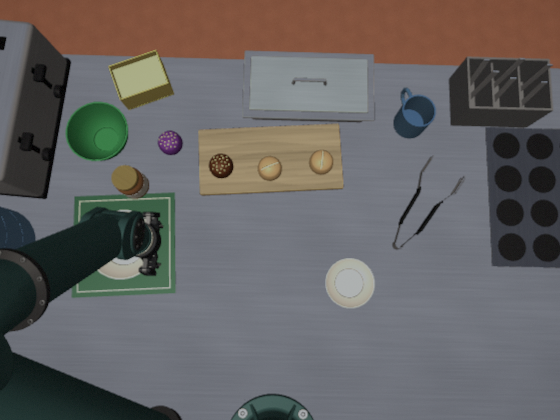

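Run:
```python
from h import *
for p,y in [((.454,.255,0),0),((.454,.255,.18),0),((.551,-.351,.2),57)]: print(p,*rel(p,y))
```

```text
(0.454, 0.255, 0) [-0.0359  0.0002 -0.0027] [-0.02 -0.   -0.01]
(0.454, 0.255, 0.18) [-3.590e-02  1.000e-04 -1.827e-01] [-0.02 -0.   -0.01]
(0.551, -0.351, 0.2) [-0.6419  0.0972 -0.2028] [-2.000e-02 -1.000e-02 -5.701e+01]
```

Request:
send_rows(claw=[1,1,1,1,1,1,1,1,1,1,1,1,1,1,1,1,1,1,1], dp=[[-0.012,0,0],[-0.036,0,-0.003],[-0.036,0,-0.05],[-0.036,0,-0.11],[-0.04,0,-0.16],[-0.087,0.008,-0.18],[-0.137,0.016,-0.182],[-0.188,0.024,-0.184],[-0.238,0.032,-0.186],[-0.288,0.04,-0.188],[-0.339,0.048,-0.19],[-0.389,0.056,-0.192],[-0.44,0.064,-0.194],[-0.49,0.072,-0.196],[-0.54,0.08,-0.198],[-0.591,0.089,-0.2],[-0.625,0.095,-0.203],[-0.642,0.097,-0.203],[-0.642,0.097,-0.203]], angular=[[0,0,0],[0,0,0],[0,0,0],[0,0,0],[0,0,0],[0,0,-5],[0,0,-10],[0,0,-15],[0,0,-20],[0,0,-25],[0,0,-30],[0,0,-35],[0,0,-40],[0,0,-45],[0,0,-50],[0,0,-54],[0,0,-57],[0,0,-57],[0,0,-57]])

```text
time_s: 9.7
ee_pos: [0.5504, -0.3517, 0.2]
tcp_rot: [0.285, 0.958, 0.0, -0.0]
force: [-0.0, 0.9, -0.2]
finger_gap: 0.0852
```

Run:
```python
from h import *
s=readout.get_state()
save('w4',grab_frame('wrist'))
im=grab_frame('top');save('t4',im)
hsv=cv2.cvtColor(im,cv2.COLOR_RGB2HSV)
w=((hsv[...,1]<70)&(hsv[...,2]>130)).astype(np.uint8); w[:190]=0;w[:,200:]=0
cs,_=cv2.findContours(w,0,1);k=max(cs,key=cv2.contourArea);e=cv2.fitEllipse(k);print(e,ray(e[0],'top',.028))
```

```text
((123.69574737548828, 244.86441040039062), (105.3876724243164, 111.22190856933594), 52.10112762451172) [0.4522671  0.36798274 0.028     ]
```

View pics/w4.png

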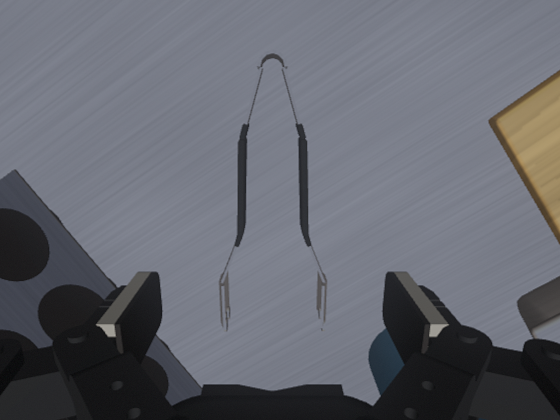

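View pics/t4.png

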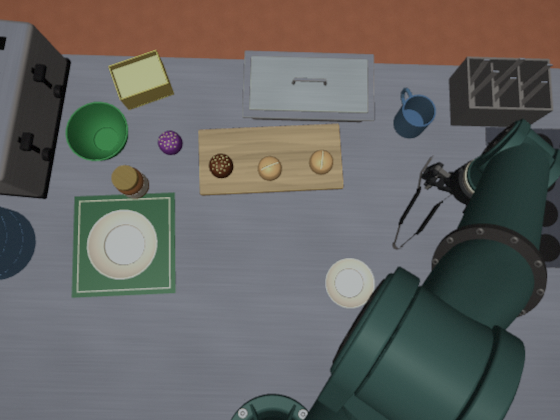

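The plate now lies wholly on the mat: its centre is at (122,244), inside the border line. The wrist view shows the tongs aligned with the tool, with the grips at (241,188) and (304,188), the bow at (272,55), and the heads near (224,298) and (321,298).

Run:
```python
from h import *
s=readout.get_state()
for n,p,z in [('gl',(241,186),.034),('gr',(304,186),.034),('gl0',(242,138),.034),('gl1',(240,232),.034),('gr0',(302,138),.034),('gr1',(306,232),.034),('bow',(272,56),.034),('hl',(224,300),.02),('hr',(321,298),.02)]: 
    p=wray(p,z); print(n,p[:2].round(4), Ro.from_quat(s['tcp_rot']).inv().apply(p-s['ee_pos'])[:2].round(4))
spotter
grab_frame('wrist')
for d in spotter.recognise('tongs_grip','wrist')+spotter.recognise('tongs_heads','wrist'): print(d)
```

```text
gl [ 0.5358 -0.3686] [ 0.0015 -0.025 ]
gr [ 0.5647 -0.3241] [0.0015 0.0281]
gl0 [ 0.5033 -0.3455] [ 0.0414 -0.0232]
gl1 [ 0.5693 -0.3924] [-0.0395 -0.0268]
gr0 [ 0.5298 -0.3046] [0.0414 0.0255]
gr1 [ 0.6006 -0.3441] [-0.0395  0.0308]
bow [ 0.4645 -0.2913] [0.1034 0.0011]
hl [ 0.6217 -0.4482] [-0.1139 -0.0451]
hr [ 0.6707 -0.3687] [-0.1118  0.0483]
{'position': [241.3, 193.8], 'confidence': 0.92}
{'position': [301.0, 206.7], 'confidence': 0.68}
{'position': [236.9, 203.7], 'confidence': 0.56}
{'position': [243.0, 196.6], 'confidence': 0.57}
```

Request:
send_rows(claw=[1,1,1,1,1,1,0.72,0.72,0.72], dp=[[-0.001,0.0015,0.05],[-0.001,0.0015,0.1],[-0.001,0.0015,0.15],[-0.001,0.0015,0.185],[-0.001,0.0015,0.2],[-0.001,0.0015,0.2],[-0.001,0.0015,0.2],[-0.001,0.0015,0.2],[-0.001,0.0015,0.2]], angular=[[0,0,0],[0,0,0],[0,0,0],[0,0,0],[0,0,0],[0,0,0],[0,0,0],[0,0,0],[0,0,0]], grip_force=20)

```text
time_s: 11.08
ee_pos: [0.5532, -0.3512, 0.0015]
tcp_rot: [0.284, 0.959, -0.0, 0.001]
force: [0.1, -0.6, -0.9]
finger_gap: 0.0614
```

Run:
```python
from h import *
save('w5',grab_frame('wrist'));save('s5',grab_frame('scene'));print(readout.get_state()['finger_gap'])
```

```text
0.0615703155123085
```

View pics/w5.png

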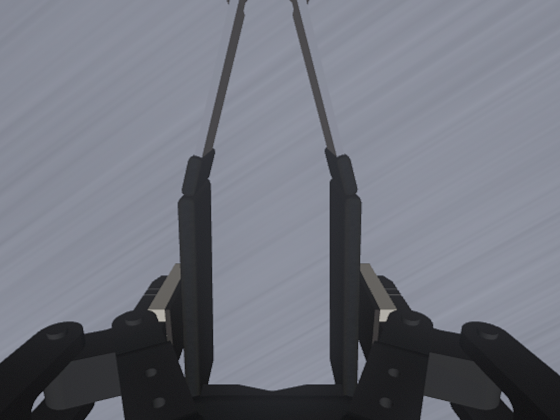

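Request:
send_rows(claw=[0.68,0.655,0.655,0.655,0.655,0.655,0.655], dp=[[0,0,0],[0,0,0],[0,0,0],[0,0,-0.005],[0,0,-0.02],[0,0,-0.05],[0,0,-0.06]], angular=[[0,0,0],[0,0,0],[0,0,0],[0,0,0],[0,0,0],[0,0,0],[0,0,0]])

```text
time_s: 12.05
ee_pos: [0.5536, -0.3511, 0.0624]
tcp_rot: [0.284, 0.959, -0.0, 0.002]
force: [0.1, 0.2, -0.9]
finger_gap: 0.0561
```

Run:
```python
from h import *
save('w6',grab_frame('wrist'));im=grab_frame('scene');save('s6',cv2.resize(im[180:320,60:250],None,fx=4,fy=4));print(readout.get_state()['finger_gap'])
```

```text
0.05599743750979033
```

View pics/w6.png

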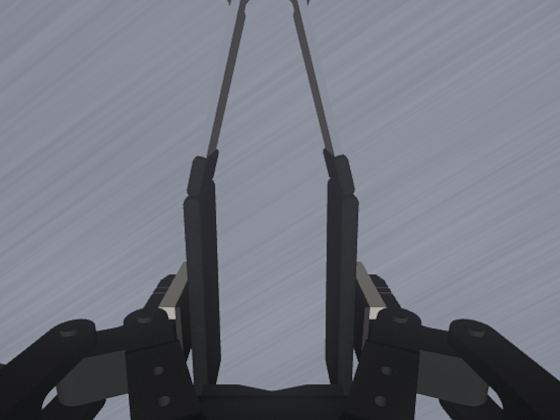

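View pics/s6.png

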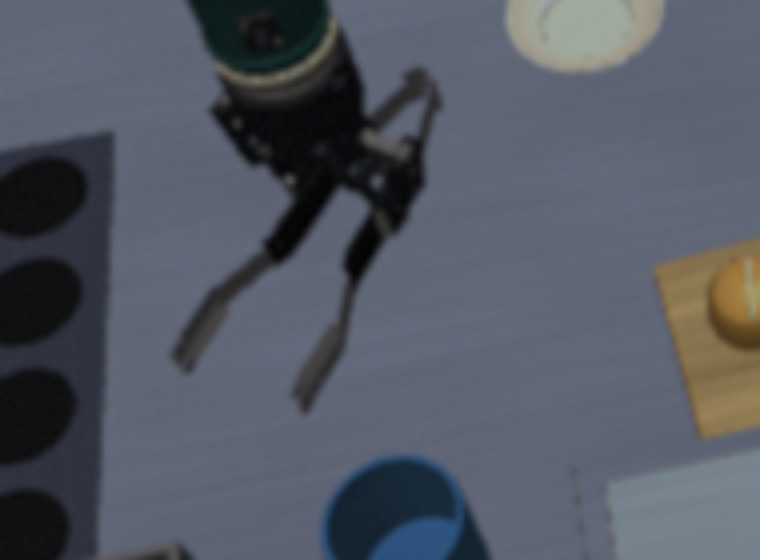

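Run:
```python
from h import *
for p,y in [((.5536,-.351,.15),57),((.45,.143,.15),90),((.45,.143,.06),90)]: print(p,*rel(p,y))
```

```text
(0.5536, -0.351, 0.15) [-0.0005  0.     -0.0883] [0.01 0.15 0.  ]
(0.45, 0.143, 0.15) [ 0.3554  0.3579 -0.0892] [ -0.04   0.15 -33.  ]
(0.45, 0.143, 0.06) [0.3557 0.3579 0.0008] [ -0.04   0.15 -33.  ]
```

Request:
send_rows(claw=[0.655,0.655,0.655,0.655,0.655,0.655,0.655,0.655,0.655,0.655,0.655,0.655,0.655,0.655,0.655,0.655,0.655,0.655,0.655], dp=[[0,0,-0.03],[0,0,-0.07],[0.012,0.012,-0.089],[0.035,0.035,-0.089],[0.062,0.062,-0.089],[0.089,0.089,-0.089],[0.116,0.116,-0.089],[0.143,0.143,-0.089],[0.17,0.171,-0.089],[0.197,0.198,-0.089],[0.224,0.225,-0.089],[0.251,0.252,-0.089],[0.278,0.279,-0.089],[0.305,0.307,-0.089],[0.328,0.33,-0.089],[0.345,0.347,-0.085],[0.355,0.357,-0.07],[0.355,0.358,-0.05],[0.355,0.358,-0.04]], angular=[[0,0,0],[0,0,0],[0,0,-1],[0,0,-3],[0,0,-5.5],[0,0,-8],[0,0,-10.5],[0,0,-13],[0,0,-15.5],[0,0,-18],[0,0,-20.5],[0,0,-23],[0,0,-25.5],[0,0,-28],[0,0,-30.5],[0,0,-32],[0,0,-33],[0,0,-33],[0,0,-33]])

```text
time_s: 14.52
ee_pos: [0.4483, 0.1428, 0.0986]
tcp_rot: [-0.0, 1.0, -0.001, -0.002]
force: [-1.2, -0.4, -0.6]
finger_gap: 0.0559
```

Run:
```python
from h import *
im=grab_frame('scene');save('s7',im);save('s7z',cv2.resize(im[150:300,200:400],None,fx=4,fy=4));
im=grab_frame('top');save('t7z',cv2.resize(im[110:290,140:340],None,fx=3.3,fy=3.3));save('w7',grab_frame('wrist'));print(readout.get_state()['finger_gap'])
```

```text
0.05612173888241479
```

View pics/s7z.png

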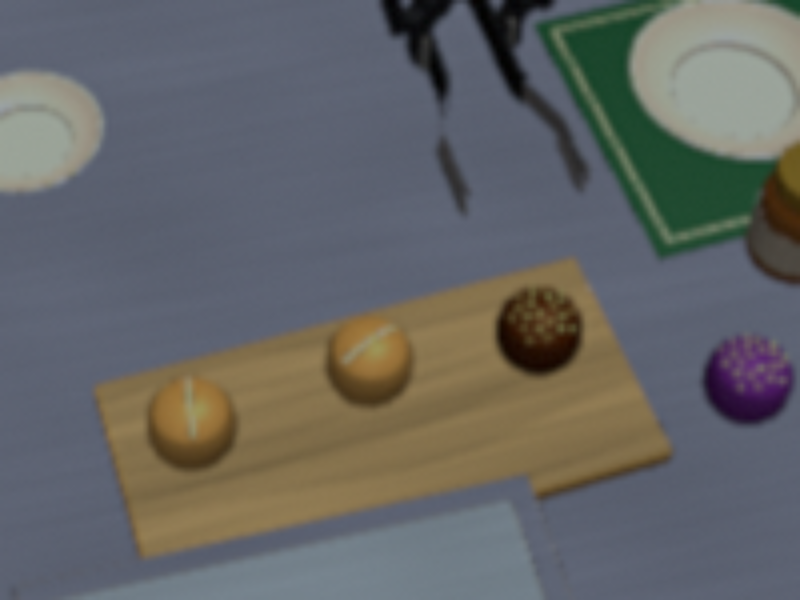

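View pics/t7z.png

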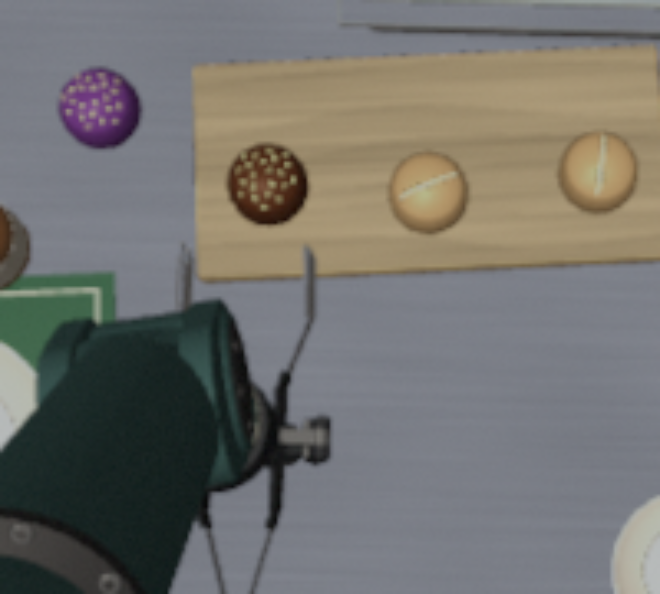

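View pics/w7.png

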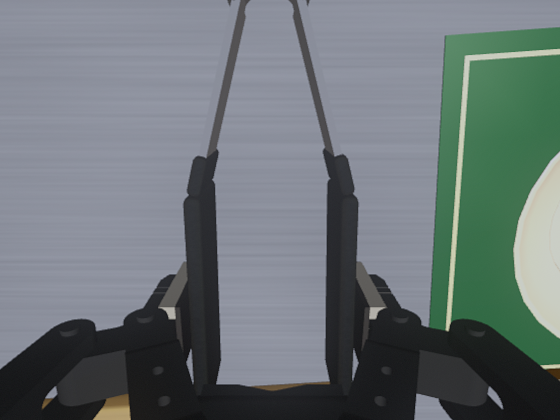

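```bash
cat >> h.py <<'E'
def tri(a,b,n1='top',n2='scene'):
    P=[];
    for n in (n1,n2):
        c=camera_info(n);P.append(np.array([[c['fx'],0,c['cx']],[0,c['fy'],c['cy']],[0,0,1]])@np.c_[c['R'],np.array(c['t'])])
    X=cv2.triangulatePoints(P[0],P[1],np.array(a,float).reshape(2,1),np.array(b,float).reshape(2,1));return (X[:3]/X[3]).ravel()
E
python3 - <<'E'
from h import *
T=lambda u,v:(140+u/3.3,110+v/3.3)
S=lambda u,v:(200+u/4,150+v/4)
print('rt',tri(T(309,247),S(463,212)),'lt',tri(T(185,247),S(583,187)))
print('roll',tri(T(267,184),S(540,330)))
grab_frame('scene')
for n in ('top','scene'):
  if n=='top': grab_frame(n)
  for d in spotter.silhouettes('brown_roll_center',n)[:3]:
    m=d['region'];ys,xs=np.nonzero(m);print(n,d['confidence'],xs.mean(),ys.mean(),(xs.min()+xs.max())/2,(ys.min()+ys.max())/2,ray((xs.mean(),ys.mean()),n,.042))
E
```

```text
rt [0.58974449 0.10222531 0.10492055] lt [0.58785966 0.18846669 0.10388971]
roll [0.65202733 0.14309446 0.03708668]
top 0.85 170.00399201596807 141.67864271457086 170.0 141.5 [0.7083689  0.26910589 0.042     ]
top 0.67 220.14814814814815 165.2636165577342 220.5 165.0 [0.65162626 0.14308581 0.042     ]
scene 0.64 387.11898734177214 244.85822784810128 387.5 245.0 [0.72533426 0.26668092 0.042     ]
scene 0.63 334.5831325301205 232.75180722891565 334.0 233.0 [0.65555387 0.14184398 0.042     ]
```

Request:
send_rows(claw=[0.655,0.655,0.655,0.655,0.655], dp=[[0.01,-0.001,0.015],[0.01,-0.001,0.035],[0.01,-0.001,0.055],[0.01,-0.001,0.066],[0.01,-0.001,0.0685]], angular=[[0,0,0],[0,0,0],[0,0,0],[0,0,0],[0,0,0]])

```text
time_s: 15.5
ee_pos: [0.44, 0.1421, 0.0316]
tcp_rot: [0.0, 1.0, -0.0, -0.0]
force: [-0.3, 0.4, -0.7]
finger_gap: 0.0556
```

Run:
```python
from h import *
im=grab_frame('scene');save('s8z',cv2.resize(im[150:280,260:400],None,fx=4.5,fy=4.5,interpolation=cv2.INTER_CUBIC));
im=grab_frame('top');save('t8z',cv2.resize(im[110:240,140:300],None,fx=4.5,fy=4.5,interpolation=cv2.INTER_CUBIC))
```

```text
(no output)
```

View pics/s8z.png

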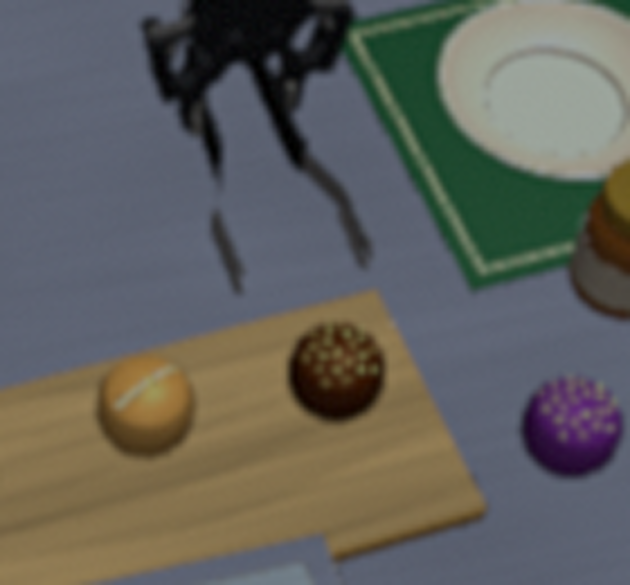

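View pics/t8z.png

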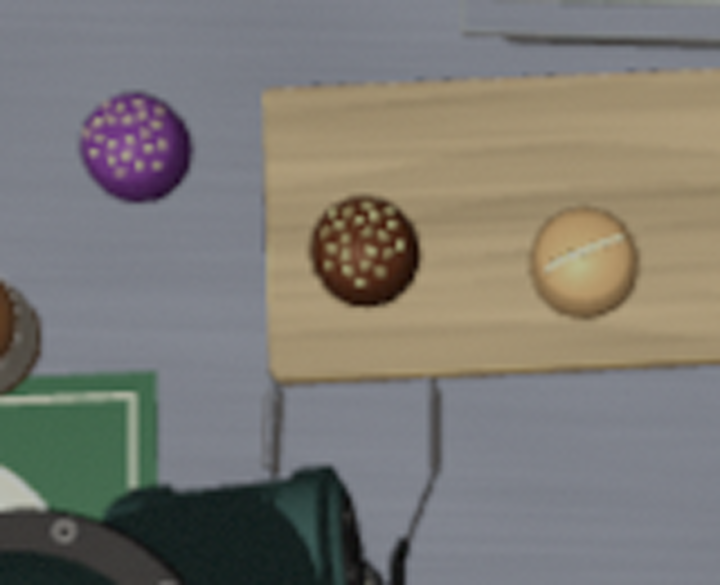

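Run:
```python
from h import *
T=lambda u,v:(140+u/4.5,110+v/4.5)
S=lambda u,v:(260+u/4.5,150+v/4.5)
for n,p in dict(L=(273,430),R=(435,430),Lt=(275,382),Rt=(435,380),roll=(365,250),edge=(365,380)).items(): print(n,ray(T(*p),'top',.045)[:2].round(4))
print(tri(T(435,380),S(238,292)),tri(T(277,382),S(366,266)))
for X in [(.44+.134,.142+.041,.047),(.44+.134,.142-.041,.047),(.44+.09,.142,.047)]:
  for n in('top','scene'): q=proj(X,n);print(n,q.round(1), ((q-[140,110])*4.5 if n=='top' else (q-[260,150])*4.5).round())
```

```text
L [0.5497 0.1852]
R [0.5518 0.0986]
Lt [0.5759 0.1854]
Rt [0.5791 0.0996]
roll [0.6502 0.1403]
edge [0.5782 0.1372]
[0.58085944 0.10131747 0.03720372] [0.5784186  0.18746134 0.03387517]
top [201.9 195.5] [279. 385.]
scene [339.4 205.6] [357. 250.]
top [235.9 196.3] [432. 389.]
scene [311.9 211. ] [234. 275.]
top [218.2 213.9] [352. 468.]
scene [321.1 196.4] [275. 209.]
```

Request:
send_rows(claw=[0.655,0.655,0.655,0.655,0.655,0.655,0.655,0.655], dp=[[-0.008,0,0],[-0.02,0,0],[-0.033,0,0],[-0.045,0,0],[-0.057,0,0],[-0.067,0,0],[-0.073,0,0],[-0.075,0,0]], angular=[[0,0,0],[0,0,0],[0,0,0],[0,0,0],[0,0,0],[0,0,0],[0,0,0],[0,0,0]])

```text
time_s: 16.6
ee_pos: [0.5151, 0.1421, 0.0318]
tcp_rot: [0.0, 1.0, -0.0, -0.0]
force: [0.1, 0.3, -1.5]
finger_gap: 0.056
```

Run:
```python
from h import *
im=grab_frame('scene');save('s9z',cv2.resize(im[150:280,260:400],None,fx=4.5,fy=4.5,interpolation=cv2.INTER_CUBIC));
im=grab_frame('top');save('t9z',cv2.resize(im[110:240,140:300],None,fx=4.5,fy=4.5,interpolation=cv2.INTER_CUBIC))
```

```text
(no output)
```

View pics/s9z.png

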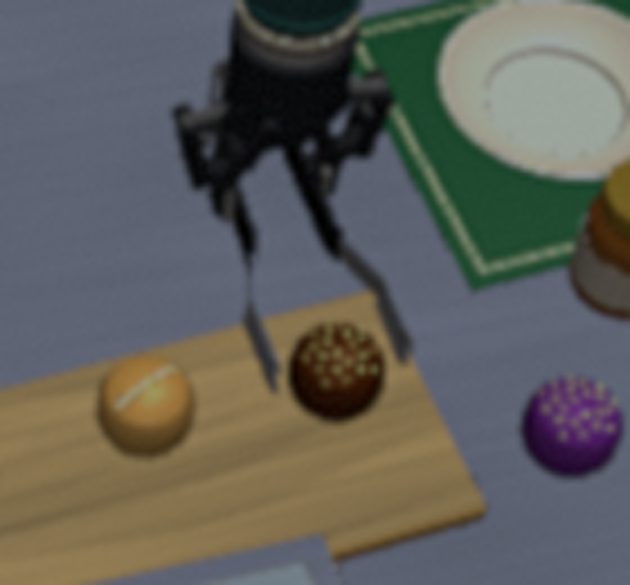

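View pics/t9z.png

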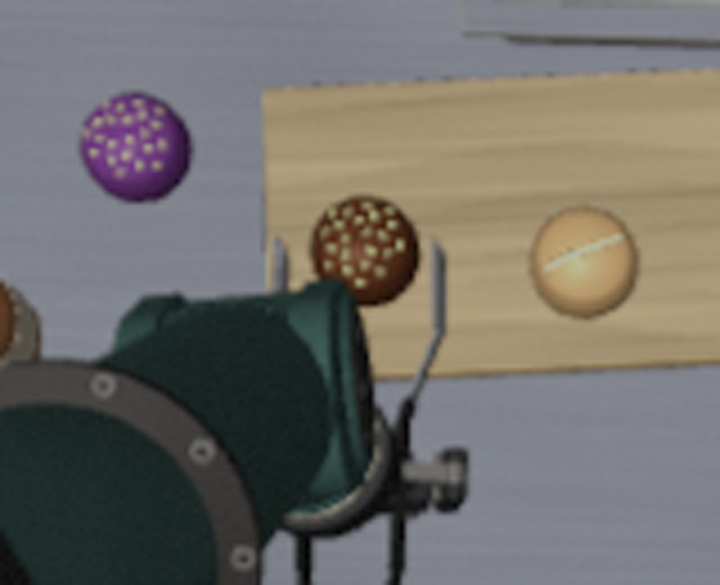

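Request:
send_rows(claw=[0.655,0.655,0.655,0.655,0.63,0.6,0.58,0.56,0.54,0.52,0.5,0.48,0.46,0.44,0.42,0.42], dp=[[-0.007,-0.001,0],[-0.014,-0.001,0],[-0.018,-0.001,0],[-0.018,-0.001,0],[-0.018,-0.001,0],[-0.018,-0.001,0],[-0.018,-0.001,0],[-0.018,-0.001,0],[-0.018,-0.001,0],[-0.018,-0.001,0],[-0.018,-0.001,0],[-0.018,-0.001,0],[-0.018,-0.001,0],[-0.018,-0.001,0],[-0.018,-0.001,0],[-0.018,-0.001,0]], angular=[[0,0,0],[0,0,0],[0,0,0],[0,0,0],[0,0,0],[0,0,0],[0,0,0],[0,0,0],[0,0,0],[0,0,0],[0,0,0],[0,0,0],[0,0,0],[0,0,0],[0,0,0],[0,0,0]], grip_force=35)

```text
time_s: 18.7
ee_pos: [0.5328, 0.1411, 0.0318]
tcp_rot: [0.0, 1.0, -0.0, -0.0]
force: [-1.0, -0.7, -1.3]
finger_gap: 0.0445
```

Run:
```python
from h import *
im=grab_frame('scene');save('s10z',cv2.resize(im[150:280,260:400],None,fx=4.5,fy=4.5,interpolation=cv2.INTER_CUBIC));
im=grab_frame('top');save('t10z',cv2.resize(im[110:240,140:300],None,fx=4.5,fy=4.5,interpolation=cv2.INTER_CUBIC))
save('w10',grab_frame('wrist'));s=readout.get_state();print(s['finger_gap'],s['force'])
```

```text
0.04434396532678821 [-0.35490191 -0.69396237 -0.61626481]
```

View pics/s10z.png

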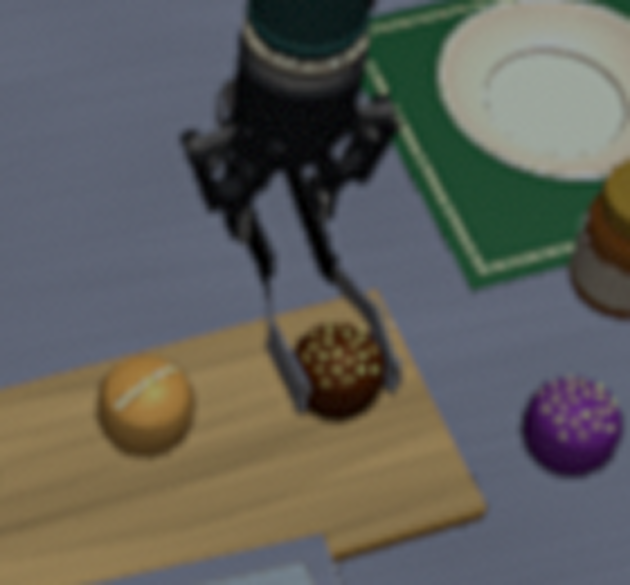

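View pics/t10z.png

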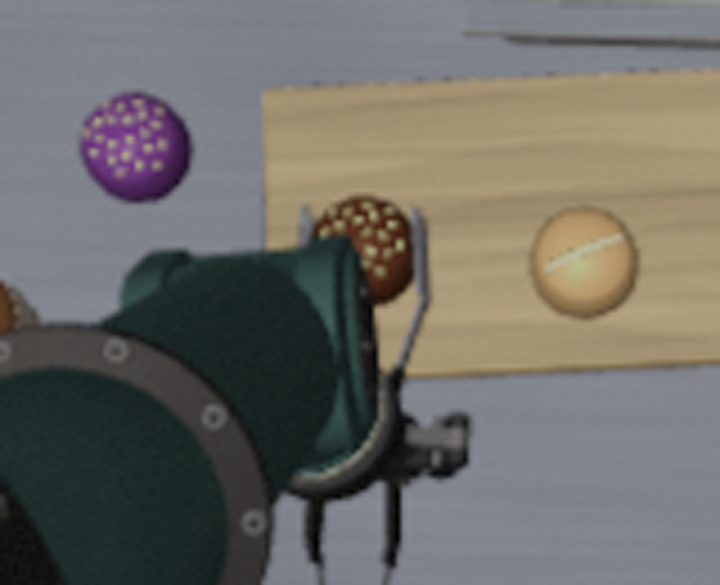

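View pics/w10.png

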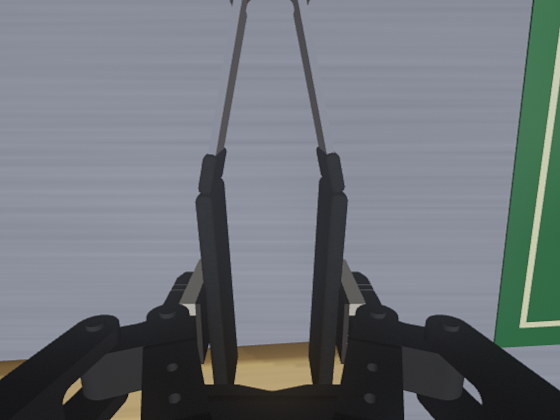

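Request:
send_rows(claw=[0.35,0.35,0.35,0.35,0.35,0.35,0.35,0.35], dp=[[0,0,0],[0,0,0],[0,0,-0.004],[0,0,-0.012],[0,0,-0.022],[0,0,-0.034],[0,0,-0.045],[0,0,-0.05]], angular=[[0,0,0],[0,0,0],[0,0,0],[0,0,0],[0,0,0],[0,0,0],[0,0,0],[0,0,0]], grip_force=40)

```text
time_s: 19.85
ee_pos: [0.5333, 0.1413, 0.083]
tcp_rot: [0.0, 1.0, 0.0, 0.001]
force: [1.2, 0.3, -2.0]
finger_gap: 0.044
```

Run:
```python
from h import *
im=grab_frame('scene');save('s11z',cv2.resize(im[150:280,260:400],None,fx=4.5,fy=4.5,interpolation=cv2.INTER_CUBIC));
s=readout.get_state();print(s['finger_gap'],s['force'])
for p,y in [((.533,.141,.15),90),((.345,.37,.15),90)]: print(p,*rel(p,y))
```

```text
0.044248070304545556 [ 0.18705718  1.21028665 -0.60982749]
(0.533, 0.141, 0.15) [ 0.0003 -0.0003 -0.0669] [ 0.03  0.1  -0.  ]
(0.345, 0.37, 0.15) [ 0.1883  0.2287 -0.0671] [ 0.03  0.1  -0.  ]
```

View pics/s11z.png

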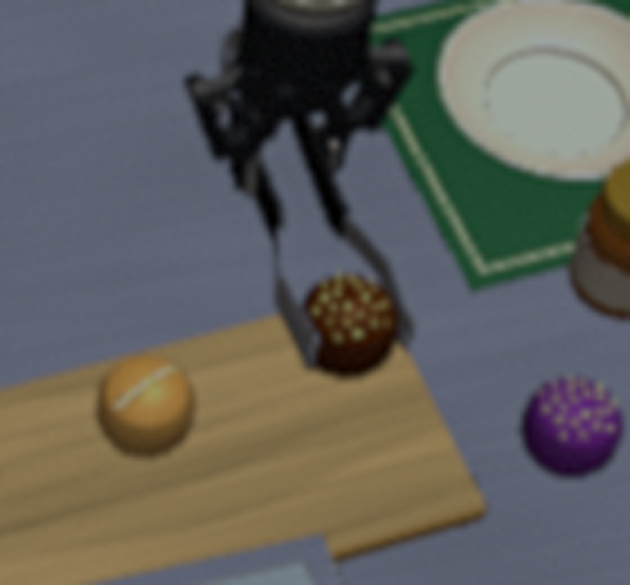

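Request:
send_rows(claw=[0.35,0.35,0.35,0.35,0.35,0.35,0.35,0.35,0.35,0.35,0.35,0.35,0.35,0.35,0.35,0.35,0.35,0.35,0.35,0.35], dp=[[0,0,-0.008],[0.005,0,-0.022],[0.015,0.002,-0.038],[0.03,0.007,-0.048],[0.046,0.016,-0.05],[0.062,0.028,-0.05],[0.077,0.043,-0.05],[0.091,0.06,-0.05],[0.105,0.078,-0.05],[0.118,0.096,-0.05],[0.131,0.114,-0.05],[0.143,0.132,-0.05],[0.154,0.15,-0.05],[0.164,0.168,-0.05],[0.173,0.185,-0.05],[0.181,0.2,-0.05],[0.188,0.214,-0.05],[0.193,0.225,-0.048],[0.196,0.231,-0.043],[0.196,0.233,-0.04]], angular=[[0,0,0],[0,0,0],[0,0,0],[0,0,0],[0,0,0],[0,0,0],[0,0,0],[0,0,0],[0,0,0],[0,0,0],[0,0,0],[0,0,0],[0,0,0],[0,0,0],[0,0,0],[0,0,0],[0,0,0],[0,0,0],[0,0,0],[0,0,0]])

```text
time_s: 22.4
ee_pos: [0.3366, 0.3741, 0.1213]
tcp_rot: [-0.0, 1.0, -0.0, -0.0]
force: [-0.1, -0.3, -1.1]
finger_gap: 0.0446
```

Run:
```python
from h import *
im=grab_frame('scene');save('s12z',cv2.resize(im[90:250,270:450],None,fx=3.7,fy=3.7,interpolation=cv2.INTER_CUBIC));save('s12',im)
im=grab_frame('top');save('t12',im)
s=readout.get_state();print(s['finger_gap'],s['force'])
```

```text
0.04429223947641512 [ 0.73762292 -0.46535335 -2.03973165]
```

View pics/s12z.png

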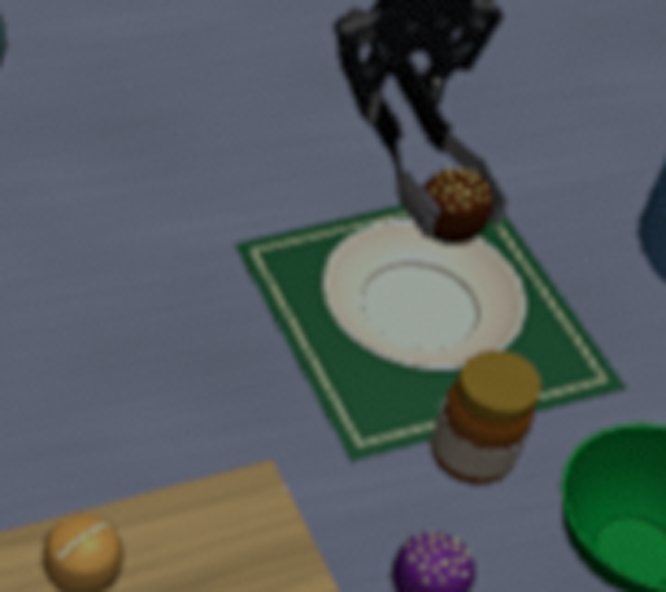

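View pics/t12.png

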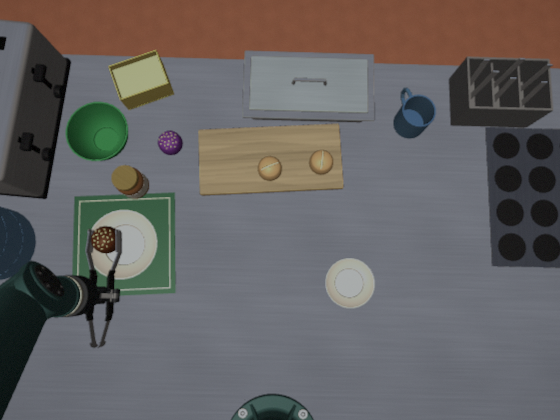

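Run:
```python
from h import *
S=lambda u,v:(270+u/3.7,90+v/3.7)
print(tri((104.5,239.5),S(460,205)), ray((104.5,239.5),'top',.13))
im=cv2.imread('pics/t4.png')
print('plate',ray((122.3,244.3),'top',.028),ray((88,244),'top',.028),ray((157,244),'top',.028),ray((122,210),'top',.028),ray((122,280),'top',.028))
```

```text
[0.45600517 0.38029629 0.12612975] [0.45492115 0.37654182 0.13      ]
plate [0.45355224 0.37142389 0.028     ] [0.45246311 0.45339349 0.028     ] [0.4561127  0.28837126 0.028     ] [0.53710481 0.37853832 0.028     ] [0.36860515 0.36563992 0.028     ]
```

Request:
send_rows(claw=[0.35,0.35,0.35,0.35,0.35,0.35,0.35,0.35,0.35,0.35], dp=[[0,-0.002,0.004],[0,-0.004,0.01],[0,-0.004,0.015],[0,-0.004,0.015],[0,-0.004,0.015],[0,-0.004,0.015],[0,-0.004,0.015],[0,-0.004,0.015],[0,-0.004,0.015],[0,-0.004,0.015]], angular=[[0,0,0],[0,0,0],[0,0,0],[0,0,0],[0,0,0],[0,0,0],[0,0,0],[0,0,0],[0,0,0],[0,0,0]])

```text
time_s: 23.75
ee_pos: [0.3369, 0.3702, 0.1068]
tcp_rot: [0.0, 1.0, 0.0, 0.0]
force: [-0.9, 0.0, -1.6]
finger_gap: 0.0444
```

Run:
```python
from h import *
im=grab_frame('scene');save('s13z',cv2.resize(im[90:250,270:450],None,fx=3.7,fy=3.7,interpolation=cv2.INTER_CUBIC))
s=readout.get_state();print(s['finger_gap'],np.abs(s['qvel']).max())
```

```text
0.04441131611838799 0.0015549581056126015
```

View pics/s13z.png

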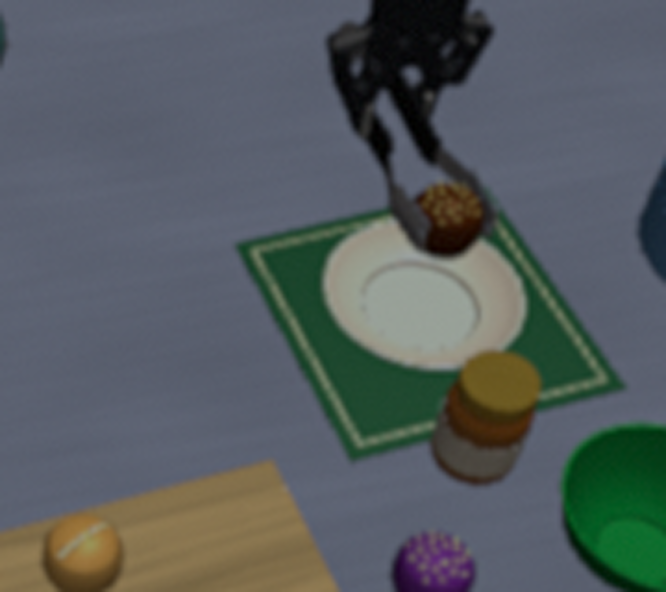

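The roll is held steady in the tongs at (450,218) in the crop, over the plate and clear of the rim. The plate, jar and other rolls have not been disturbed.

```bash
python3 -c "
from h import *
print(bot.sign_off())"
```

```text
the job is handed in; nothing more can be done
None
```

I slid the plate onto the mat with the open fingers and never lifted it. I then picked up the tongs, closed them on the dark seeded roll, and lifted it off the board. I handed the job in at about 24 s, with the roll still held over the plate.

**Plate:** in the top picture the whole plate lay inside the mat's border line. It looked flat in every picture after the push.

**Roll:** in the last check the roll was about 2 to 4 mm from the plate's centre. Its underside was about 60 mm above the rim. The finger gap was steady at 44 mm and the arm was still.

**Other objects:** the other rolls, the pickle jar, the purple roll and the small plate looked unmoved. The forces reported after each move never exceeded about 6 N.

**Disagreements:**
- The two cameras placed the roll up to 4 mm apart sideways and 4 mm apart in height.
- An automatic ellipse fit of the plate on the mat also took in the mat's border line, so I judged the plate's position by eye from the picture instead.

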